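# Swing the bench torch out of park and pin it

### The arm

A 6-joint arm with a two-finger parallel gripper is mounted at the origin on the work surface. World frame = base frame: x ahead of the robot, y to its left, z up, the work surface at z = 0. Lengths are in m, angles in rad, forces in N, time in s.
With the tool pointing down it reaches from about 0.35 to 0.975 m from the base axis. Payload 4.9 kg.
Tool frame: the origin (TCP) lies on the front face of the gripper's body, between the roots of the fingers; the fingertips stand ctrl.finger_overhang ahead of it and the grasp point (between the pads) lies 54 mm ahead of it (ctrl.finger_overhang is the distance from the TCP to the fingertips, in m); z points along the fingers, y is the line along which they close (so a half turn about z gives the same grasp; the last joint's range is limited). The gripper opens to 85 mm and grips with 20 to 120 N. Pads are 22 mm wide; open, the fingers measure 114 mm over their backs; the gripper's body (76 mm by 85 mm) begins 54 mm behind the grasp point. The pads swing forward as they close: fully open they stand 13 mm farther back than shut.
Start: joints at [1.02, 0.053, 1.613, -0, 1.476, -0.119], TCP at [0.262, 0.568, 0.304] pointing down, gripper open.
Joint ranges: [-3.01, 3.01], [-1.01, 2.22], [0.06, 2.58], [-1.02, 4.17], [0.09, 2.62], [-3.14, 3.14]. Speed limits (rad/s): [2.57, 2.57, 3.14, 3.14, 3.14, 3.14].

### API

Orientations are given as a rotation vector (axis times angle).
In Python, from station import ctrl, vision gives the robot as it stands. The module is installed in compiled form; this text tells all that it offers.
- The arm moves only by the tool drive_tool, never from a script. Its argument "rows" is a list of rows, each a list of 2 entries, a list of its own where there are three numbers: the shift along the tool's x, y, z in m, then the turn about the tool's z in rad. A call has 1 to 10 rows; each row shifts and turns the commanded pose from where the row before left it, along the tool's axes as they then stand; what a row does not reach is not made up. A row lasts 1/10 s, in which the tool goes at most 50 mm and 8.59 degrees, less where a joint would pass 70% of its speed; a pose out of reach is approached as far as the arm can. A call with a gripper value outside its range is refused whole. "jaw" is the closure, from 0 (fully open) to 1 (shut), set as the call begins (left out, the last holds). The fingers move at their own pace and stop on an object; "grip_force" is the grip in N (left out, the last holds). Time passes only in rows, so rows that do not move let the fingers close. It gives the time, the measured TCP pose, the force, the opening and the grip force at its end, in the units of the state.
- ctrl.get_obs(): the state, without advancing time (a new reading comes with each control period).
- vision.get_image(name): name is "scene" or "top"; returns a dict with "image" (400x640x3 uint8, blue, green, red), "vertical_fov" (degrees; the focal length in pixels is half the picture's height over the tangent of half this angle, whatever the lens; pixels are square), "cx", "cy" (the principal point, pixels), "R" (3x3) and "t" (3): a world point X has camera coordinates R X + t. Camera axes: x right, y down, z forward; pixel columns grow to the right and rows downward; lengths in m; the calibration is good to about 2 mm. A picture is of the moment at which its call begins. There is no depth.
- ctrl.finish_job(): hands the job in; it is judged then, once.
The state is a dict: "t": time; "q": joint angles; "dq": joint speeds; "effort": joint torques, N m; "tool_pos": TCP position; "tool_rot": TCP orientation; "contact_force": force on the tool from outside, world axes, zero at the start; "wrist_torque": the same for the moment, N m; "opening": finger opening in m; "grip_force": force on a finger pad.
Only numpy, scipy, OpenCV 4.12 (cv2) and the standard library are available. Lean on these libraries where they do the work, as an engineer would, in place of code of your own. Each camera call takes 0.05 s, during which the arm holds its last target. There are 200 camera calls.

### The job

Bring the glassworker's bench torch from park to its working position and lock it there: throw the hinged keeper bar up off the burner so that it stays back, stand the knurled locking pin from the wooden block in the bushing of the swivel plate, and gently push the burner out of its rest until the pin tip, sliding on the foot hidden beneath, finds the hole and drops fully home. Leave the keeper thrown back and everything else on the bench where it is.

Things in the scene. Friction and masses are not known exactly. Their poses are not given: they have to be found in the camera images.
- swivel (a point): Point on the swivel axis at bench height, centre of the stand's bolted round flange (260 mm across, 8 high). Place and yaw differ every time. x points along the burner as parked (to the nozzle), y to the hinge post's side, z up. On the flange sits a fixed round foot (220 mm across, top at 32 mm) and over it, hiding it, the swivel plate (220 mm across, 33 to 45 mm high), which carries the burner.
- torch (a joint): Swivel angle of plate and burner, rad. 0 = parked (starts 0 to 0.03); grows clockwise seen from above, away from the hinge post; stop at 1.5. About 0.1 N m of friction: it stays where it is left. The locked working angle is unknown: somewhere between 0.65 and 1.35 rad, different every time.
- barrel (a point): Point on the axis of the burner's steel barrel, 100 mm out from the swivel axis, 150 mm above the bench; x to the nozzle, y to its left. Barrel: cylinder 52 mm across, 55 to 185 mm out. Behind it a 34 mm brass tube and, 50 to 115 mm behind the axis, the valve block with its knobs; all this 124 to 190 mm above the bench. A 22 mm post with a ball joint (36 mm) on the axis carries it.
- bush (a point): Centre of the mouth of the brass bushing in the swivel plate, 55 mm above the bench, 90 mm from the swivel axis, square off the barrel on its right; axes as the barrel's. 26 mm across, bore 11.5 mm, 22 mm long, 10 mm proud of the plate, open below to the foot's flat top, 23 mm under the mouth. The foot's only hole (12 mm, 22 deep), hidden, lies under the bushing at the working angle only.
- keeper (a joint): Keeper bar angle, rad. 0 = closed over the burner, grows as the bar lifts, 1.66 = thrown back against its stop. Closed, it traps the barrel's nose (6 mm of play). Its ball lever balances it: below about 0.3 rad it falls shut, above about 0.55 it falls open by itself and stays open. About 1 N near the ball moves it.
- keeper_hinge (a point): Keeper's hinge axis on top of the forked hinge post (30 x 18 mm), 150 mm out along the parked burner, 56 mm to its left, 130 mm above the bench. x = hinge axis, y left, away from the burner, z up. The 14 mm wide bar rises 56 mm, runs 118 mm square across over the barrel (8 mm thick), a 50 mm lip hangs beyond it. Its 10 mm lever stands straight up; in opening it swings to +y and down.
- keeper_ball (a point): Centre of the 26 mm black ball on the keeper's lever, 130 mm from the hinge axis: straight above the hinge when closed, level with it on the +y side when thrown back.
- pin_mid (a point): Locking pin, half-way up its 75 mm; z towards the head. Steel, about 0.12 kg. From the bottom: bullet nose 6 mm long (tip 4 mm), shank 10 mm across to 39 mm, collar 18 mm to 43 mm, knurled head 24 mm across to 75 mm. Starts in the block, collar on its top. In the bushing on the blank foot this point is 14.5 mm above the mouth, fully home (collar on the bushing) 1.5 mm below. It drops by its weight.
- block_top (a point): Centre of the top (46 mm above the bench) of the fixed wooden tool block, 56 x 190 mm; y along its row of three 13 mm holes, 65 mm apart, 42 mm deep, in which pin, reamer and plug stand in any order.
- reamer: Wooden-handled reamer standing in the block, 142 mm long, of which 103 mm stand above the block, 22 mm across; origin at its tip. Leave it.
- plug: Plug with a flat dark head 34 mm across and 12 mm high standing in the block, 16 mm above it; origin at its tip. Leave it.
- plate: Graphite plate lying on the bench, 150 x 200 x 10 mm; origin under its centre. Leave it.
- paddle: Graphite paddle lying on the bench, 218 mm long, blade 85 x 60 x 12 mm towards +x, 18 mm wooden handle; origin 18 mm behind the blade, at bench height. Leave it.
- pot: Steel pot, 96 mm across, 95 mm high; origin under its centre. Leave it.
- goblet: Stemmed glass goblet, 72 mm across, 125 mm high; origin under its foot. Leave it.
- jar: Small amber glass jar with a steel cap, 48 mm across, 58 mm high; origin under its centre. Leave it.
- brick: Pale kiln brick, 115 x 65 x 55 mm; origin under its centre. Leave it.
- tweezers: Steel tweezers lying flat, 150 x 12 x 8 mm; origin under the middle. Leave them.

How it is judged:
On the way:
1. the keeper bar is thrown back while the torch is still in its rest (value of joint keeper above 1.3 rad and value of joint torch below 0.3 rad), for 0.2 s.
At the end, for the whole second after the job is handed in: The pin stands upright (within 7 degrees) in the bushing, fully home with its collar within about 4 mm of the bushing and its middle within 4 mm of the bushing's axis, at rest; so the torch is locked out of its rest (more than 0.5 rad); the keeper is still thrown back (more than 1.3 rad) (z of pin_mid in the frame of bush below 0.003 m and horizontal distance between pin_mid and bush below 0.004 m and angle between pin_mid's own z axis and vertical below 0.12 rad and value of joint torch above 0.5 rad and value of joint keeper above 1.3 rad and linear speed of pin below 0.02 m/s); the robot touches nothing.
It fails at once if the torch is swung violently (over 2 rad/s) (velocity of joint torch above 2 rad/s or velocity of joint torch below -2 rad/s).
It fails at once if the reamer or the plug is shifted by more than 25 mm (distance of any of reamer, plug from where it was at the start of the episode above 0.025 m).
It fails at once if another thing on the bench is shifted by more than 30 mm (distance of any of plate, paddle, pot, goblet, jar, brick, tweezers from where it was at the start of the episode above 0.03 m).
It fails at once if the goblet, the pot or the jar is tipped (angle between any of goblet, pot, jar's own z axis and vertical above 0.5 rad).
It also fails if it takes over 70 s, if anything falls off the work surface, if the arm or the gripper's body presses on something with over 40 N, if the wrist force passes 120 N, or if a joint passes its speed limit or range.

## Working session

There is one attempt and no reset: what is moved stays moved. The work goes in short steps, Python scripts to look and compute and a tool call to move; the robot and the scene stay as the last step left them, time stands still between calls to the robot, and variables do not carry over. Pictures are saved under pics/ and viewed, at most 10 in all, crops included, and the job is handed in when it is done.

Besides the shell and the picture viewer there is one more tool, called after "Emit:" as a command line: name --argument value ..., lists and objects as JSON in quotes. drive_tool: Moves the arm, as the interface text tells. Its arguments: {"type":"object","properties":{"rows":{"type":"array","items":{"type":"array"}},"jaw":{"type":"number"},"grip_force":{"type":"number"}},"required":["rows"]}

```bash
mkdir -p pics; cat > h.py <<'E'
import numpy as np,cv2
from station import ctrl,vision
def cam(n,save=None):
    d=vision.get_image(n)
    if save: cv2.imwrite('pics/'+save,d['image'])
    return d
def ray(d,u,v):
    f=200/np.tan(np.radians(d['vertical_fov'])/2)
    R=np.array(d['R']);t=np.array(d['t'])
    c=-R.T@t; r=R.T@np.array([(u-d['cx'])/f,(v-d['cy'])/f,1]); return c,r
def onz(d,u,v,z):
    c,r=ray(d,u,v); return c+r*(z-c[2])/r[2]
def proj(d,X):
    f=200/np.tan(np.radians(d['vertical_fov'])/2)
    p=np.array(d['R'])@np.array(X)+np.array(d['t']); return np.array([f*p[0]/p[2]+d['cx'],f*p[1]/p[2]+d['cy']])
def tri(a,ua,b,ub):
    c1,r1=ray(a,*ua);c2,r2=ray(b,*ub)
    s=np.linalg.lstsq(np.stack([r1,-r2],1),c2-c1,rcond=None)[0]
    p,q=c1+s[0]*r1,c2+s[1]*r2
    return (p+q)/2,np.linalg.norm(p-q)
E
python3 - <<'E'
from h import *
for n in('top','scene'):
    d=cam(n,n+'0.png'); print(n,d['vertical_fov'],d['cx'],d['cy'],-np.array(d['R']).T@d['t'],np.round(d['R'],2).tolist())
o=ctrl.get_obs();print(o,ctrl.finger_overhang)
E
```

```text
top 43.76307272353168 326.4793649845311 206.2917296693974 [0.48782529 0.05311057 1.37081572] [[0.01, -1.0, 0.02], [-1.0, -0.01, -0.08], [0.08, -0.02, -1.0]]
scene 43.546764066019506 323.426441620824 192.75069156628592 [ 1.33397478 -0.73592662  1.12574794] [[0.72, 0.69, 0.01], [0.46, -0.47, -0.75], [-0.51, 0.54, -0.66]]
{'t': 0.1, 'q': array([ 1.02000717e+00,  5.32611182e-02,  1.61416012e+00,  4.22326539e-06,
        1.47601148e+00, -1.19017799e-01]), 'dq': array([-1.04810579e-03, -4.95371534e-04, -2.49660729e-03, -1.41289835e-03,
        5.83435957e-04,  8.30993929e-05]), 'effort': array([ 8.21790927e-04, -3.94903457e+01, -3.71363318e+01,  3.13789349e-05,
        3.91094713e-03,  3.11118708e-05]), 'tool_pos': array([0.26132976, 0.56726368, 0.30280222]), 'tool_rot': array([-6.72838794e-01, -3.06807111e+00,  2.72707561e-03]), 'contact_force': array([ 0.44778844,  0.1095866 , -0.0600808 ]), 'wrist_torque': array([-0.03167581,  0.00289249, -0.01512203]), 'grip_force': 0.0, 'opening': 0.08567887584434869} 0.0726
```

View pics/top0.png

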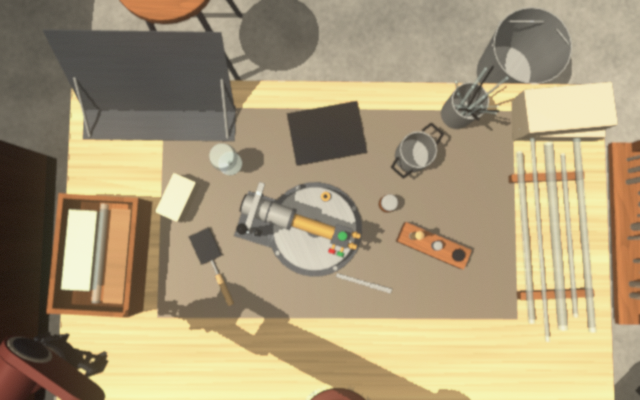

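View pics/scene0.png

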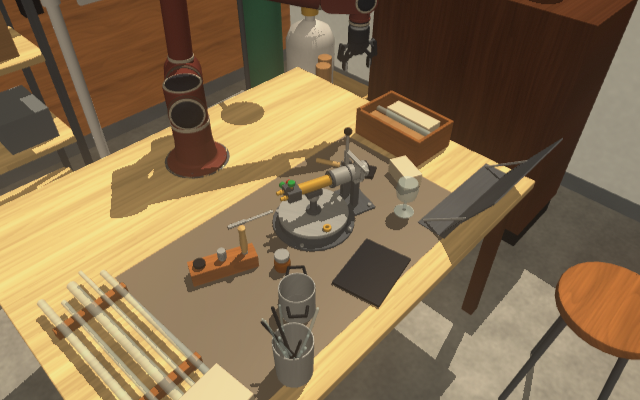

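The top view shows the flange around (317,228), the bush at (326,196), the barrel nose at left (250,207), and the block with reamer (419,236), pin (438,245) and plug (459,255). In the scene view the ball is at (348,131), the bush at (327,228), and the pin head at (222,255).

```bash
python3 - <<'E'
from h import *
a=cv2.imread('pics/top0.png');b=cv2.imread('pics/scene0.png')
A=cv2.resize(a[170:290,220:480],(780,360),interpolation=cv2.INTER_CUBIC)
B=cv2.resize(b[115:285,180:390],None,fx=3,fy=3,interpolation=cv2.INTER_CUBIC)
cv2.imwrite('pics/A.png',A);cv2.imwrite('pics/B.png',B)
E
```

```text
(no output)
```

View pics/A.png

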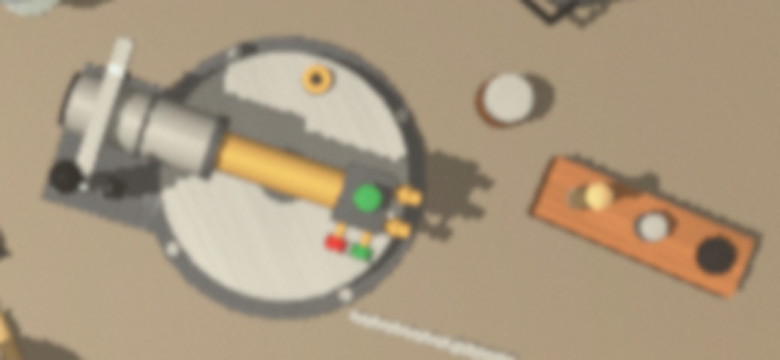

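View pics/B.png

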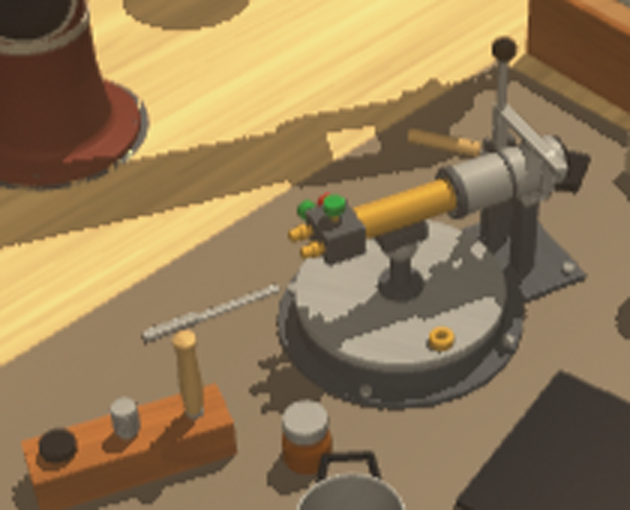

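Crop A (3x, offset 220,170): ball (66,177), bush mouth (317,79), pin head (655,224), plate disc about (284,174). Crop B (3x, offset 180,115): ball (504,48), bush (441,336), pin head top (124,405).

```bash
python3 - <<'E'
from h import *
a=cam('top');b=cam('scene')
ua=lambda x,y:(x/3+220-.33,y/3+170-.33); ub=lambda x,y:(x/3+180-.33,y/3+115-.33)
print('ball',tri(a,ua(66,177),b,ub(504,48)),onz(a,*ua(66,177),.26))
print('bush',tri(a,ua(317,79),b,ub(441,336)),onz(a,*ua(317,79),.055),onz(b,*ub(441,336),.055))
print('pin',tri(a,ua(655,224),b,ub(124,404)),onz(a,*ua(655,224),.082),onz(b,*ub(124,404),.082))
print('reamer top',tri(a,ua(600,195),b,ub(184,340)))
print('plug top',onz(a,*ua(717,254),.062),onz(b,*ub(56,442),.062))
im=a['image'];
print('swiv',onz(a,*ua(284,174),.045))
for p in[(557,156),(762,235),(735,297),(531,215)]:print('blk',onz(a,*ua(*p),.046).round(3))
print('jar',onz(a,*ua(508,97),.058))
ball=onz(a,*ua(66,177),.26);bush=onz(a,*ua(317,79),.055)
# solve swivel/yaw: ball=(150,56), bush=(0,-90) in swivel frame
d=(ball-bush)[:2]; th=np.arctan2(d[1],d[0])-np.arctan2(.146,.150);print('dist',np.hypot(*d),np.hypot(.146,.15),'yaw',th)
R=np.array([[np.cos(th),-np.sin(th)],[np.sin(th),np.cos(th)]]);print('swivel',bush[:2]-R@[0,-.09],'chk',ball[:2]-R@[.15,.056])
E
```

```text
ball (array([0.52295064, 0.22426702, 0.26346519]), np.float64(0.00213425766183491)) [0.52230968 0.22402675 0.26      ]
bush (array([0.61772158, 0.03655236, 0.05522653]), np.float64(0.0021091435545193566)) [0.61700892 0.03579051 0.055     ] [0.61825787 0.03752013 0.055     ]
pin (array([ 0.49154214, -0.25452083,  0.08837421]), np.float64(0.0014186863474119726)) [ 0.4911017  -0.25661064  0.082     ] [ 0.48692814 -0.25109051  0.082     ]
reamer top (array([ 0.51487372, -0.19555312,  0.14594899]), np.float64(0.0015396277992757211))
plug top [ 0.46532809 -0.31566446  0.062     ] [ 0.46346291 -0.31413206  0.062     ]
swiv [0.53309644 0.06432062 0.045     ]
blk [ 0.551 -0.178  0.046]
blk [ 0.482 -0.361  0.046]
blk [ 0.427 -0.336  0.046]
blk [ 0.498 -0.155  0.046]
jar [ 0.60218384 -0.13311612  0.058     ]
dist 0.21071503989500637 0.20932271735289507 yaw 1.265025138976847
swivel [0.53118356 0.06288309] chk [0.53055783 0.06412688]
```

Emit:
drive_tool --rows '[[[0, 0, -0.04], -0.063], [[0, 0, -0.04], -0.063], [[0, 0, -0.04], 0], [[-0.04, -0.025, 0], 0], [[-0.04, -0.025, 0], 0], [[-0.04, -0.025, 0], 0], [[-0.04, -0.025, 0], 0], [[-0.04, -0.025, 0], 0], [[-0.04, -0.025, 0], 0], [[-0.04, -0.025, 0], 0]]' --jaw 1

```text
t: 1.2
tool_pos: [0.4767, 0.3148, 0.4238]
tool_rot: [-0.478, -3.105, -0.0]
contact_force: [1.2, 0.6, 0.1]
opening: -0.0
grip_force: 0.0
```

Emit:
drive_tool --rows '[[[-0.04, -0.025, 0], 0], [[-0.04, -0.025, 0], 0], [[-0.03, -0.025, 0], 0], [[0, 0, 0], 0], [[0, 0, 0], 0]]'

```text
t: 1.7
tool_pos: [0.5584, 0.2112, 0.4234]
tool_rot: [-0.481, -3.103, -0.0]
contact_force: [0.2, 0.3, -0.2]
opening: 0.0
grip_force: 0.0
```

Emit:
drive_tool --rows '[[[0, 0, 0.04], 0], [[0, 0, 0.04], 0], [[0, 0, 0.03], 0], [[0, 0, 0.015], 0], [[0, 0, 0], 0], [[0.01, 0, 0], 0], [[0.01, 0, 0], 0], [[0.01, 0, 0], 0], [[0.01, 0, 0], 0], [[0.01, 0, 0], 0]]'

```text
t: 2.7
tool_pos: [0.5097, 0.2272, 0.2998]
tool_rot: [0.478, 3.104, 0.001]
contact_force: [0.7, -0.3, -0.4]
opening: 0.0004
grip_force: 0.4
```

Emit:
drive_tool --rows '[[[0.01, 0, 0], 0], [[0.01, 0, 0], 0], [[0.01, 0, 0], 0], [[0.01, 0, 0], 0], [[0.01, 0, 0], 0], [[0.01, 0, 0], 0], [[0, 0, 0], 0], [[0, 0, 0], 0], [[0, 0, 0], 0], [[0, 0, 0], 0]]'

```text
t: 3.7
tool_pos: [0.4536, 0.2448, 0.2989]
tool_rot: [0.479, 3.105, -0.0]
contact_force: [0.1, 0.7, -0.1]
opening: -0.0001
grip_force: 0.0
```

```bash
python3 - <<'E'
from h import *
a=cam('top');b=cam('scene')
A=cv2.resize(a['image'][150:290,200:480],(560,280));B=cv2.resize(b['image'][60:300,180:460],(560,480))
cv2.imwrite('pics/k1.png',np.vstack([A,B])[:600])
E
```

```text
(no output)
```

View pics/k1.png

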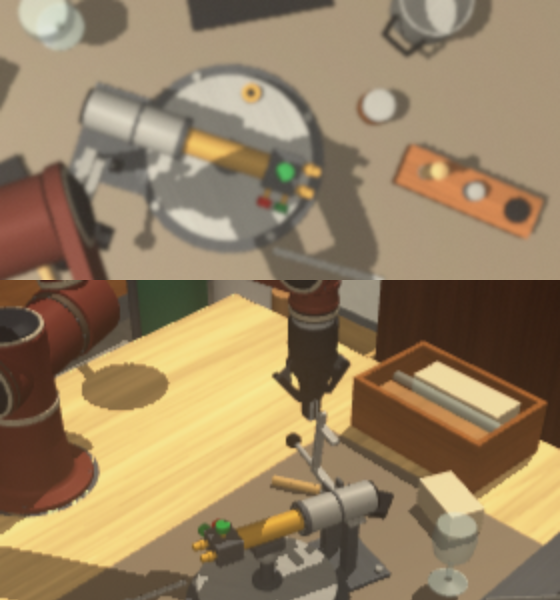

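The keeper is up and back, with the ball low on the robot's side and its bar near the fingers. I'll ease it to its stop, lift, and go above the pin.

Emit:
drive_tool --rows '[[[0.01, 0, 0], 0], [[0.01, 0, 0], 0], [[0, 0, 0], 0], [[0, 0, -0.03], 0], [[0, 0, -0.04], 0], [[0, 0, -0.04], 0], [[-0.0186, -0.0424, 0], 0], [[-0.0186, -0.0424, 0], 0], [[-0.0186, -0.0424, 0], 0], [[-0.0186, -0.0424, 0], 0]]'

```text
t: 4.8
tool_pos: [0.4538, 0.0654, 0.4093]
tool_rot: [0.477, 3.104, 0.0]
contact_force: [0.6, -0.0, 0.1]
opening: -0.0
grip_force: 0.0
```

Emit:
drive_tool --rows '[[[-0.0186, -0.0424, 0], 0], [[-0.0186, -0.0424, 0], 0], [[-0.0186, -0.0424, 0], 0], [[-0.0186, -0.0424, 0], 0], [[-0.0186, -0.0424, 0], 0], [[-0.0186, -0.0424, 0], 0], [[-0.0186, -0.0424, 0], 0], [[0, 0, 0], 0.139], [[0, 0, 0], 0.139], [[0, 0, 0], 0.139]]' --jaw 0

```text
t: 5.8
tool_pos: [0.4888, -0.2559, 0.4088]
tool_rot: [-1.12, -2.935, 0.0]
contact_force: [0.4, -0.0, 0.2]
opening: 0.0854
grip_force: 0.0
```

Emit:
drive_tool --rows '[[[0, 0, 0], 0.139], [[0, 0, 0], 0.139], [[0, 0, 0], 0.139], [[0, 0, 0], 0.139], [[0, 0, 0], 0.139], [[0, 0, 0], 0.139], [[0, 0, 0], 0.139], [[0, 0, 0], 0.139], [[0, 0, 0], 0.139], [[0, 0, 0], 0]]'

```text
t: 6.8
tool_pos: [0.4889, -0.2552, 0.409]
tool_rot: [2.62, 1.732, 0.0]
contact_force: [0.1, -0.9, 0.5]
opening: 0.0853
grip_force: 0.0
```

```bash
python3 - <<'E'
from h import *
from scipy.spatial.transform import Rotation as Ro
a=cam('top');b=cam('scene')
o=ctrl.get_obs();print(o['q'],o['tool_pos'])
M=Ro.from_rotvec(o['tool_rot']).as_matrix();d=np.array([.490,-.255,.124])-o['tool_pos'];print('yaw y',np.arctan2(M[1,1],M[0,1]),'shift',M.T@d)
A=cv2.resize(a['image'][170:290,220:480],(780,360));B=cv2.resize(b['image'][100:290,170:390],(440,380))
c=np.zeros((600,780,3),np.uint8);c[:360]=A;c[360:600,:440]=cv2.resize(B,(440,240));cv2.imwrite('pics/k2.png',c)
E
```

```text
[-6.16140969e-01 -1.63419381e-01  1.64802877e+00 -4.49613027e-05
  1.65676402e+00 -2.16164504e-01] [ 0.4889192  -0.25529602  0.40897455]
yaw y -0.39998032016087753 shift [0.00071938 0.00082194 0.28497466]
```

View pics/k2.png

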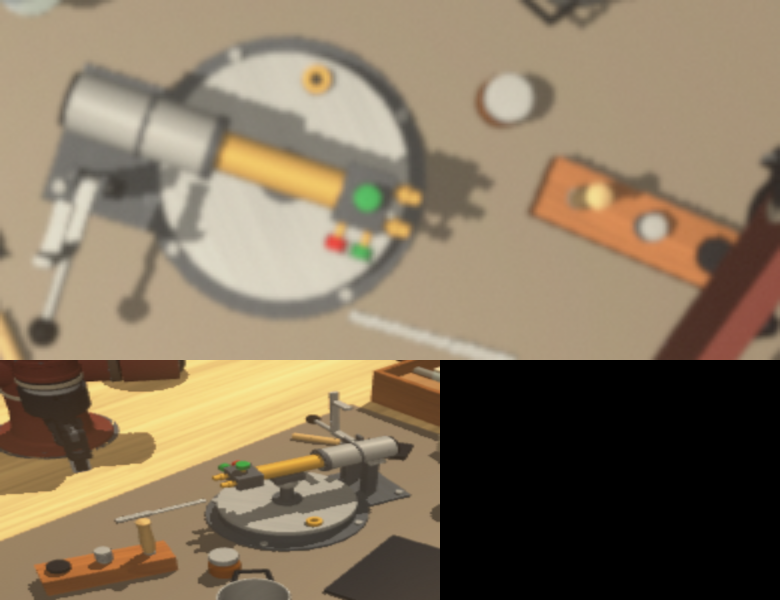

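The keeper lies back against its stop (ball at crop (43,330)), and the path to the pin is clear. Descend and grip.

Emit:
drive_tool --rows '[[[0.001, 0.001, 0.045], 0], [[0, 0, 0.045], 0], [[0, 0, 0.045], 0], [[0, 0, 0.045], 0], [[0, 0, 0.04], 0], [[0, 0, 0.03], 0], [[0, 0, 0.02], 0], [[0, 0, 0.015], 0], [[0, 0, 0], 0], [[0, 0, 0], 0]]'

```text
t: 7.9
tool_pos: [0.4907, -0.2552, 0.1247]
tool_rot: [2.62, 1.732, 0.001]
contact_force: [-0.3, -0.6, 0.2]
opening: 0.0854
grip_force: 0.0
```

Emit:
drive_tool --rows '[[[0, 0, 0], 0], [[0, 0, 0], 0], [[0, 0, 0], 0], [[0, 0, 0], 0], [[0, 0, 0], 0], [[0, 0, 0], 0], [[0, 0, 0], 0]]' --jaw 1 --grip_force 30

```text
t: 8.6
tool_pos: [0.4904, -0.255, 0.1245]
tool_rot: [2.621, 1.732, 0.0]
contact_force: [-2.7, 1.3, 4.7]
opening: 0.0231
grip_force: 29.6
```

Emit:
drive_tool --rows '[[[0, 0, -0.02], 0], [[0, 0, -0.04], 0], [[0, 0, -0.04], 0], [[0, 0, -0.04], 0], [[0, 0, -0.04], 0], [[0, 0, -0.04], 0], [[0, 0, 0], -0.139], [[0, 0, 0], -0.139], [[0, 0, 0], -0.139], [[0, 0, 0], -0.139]]'

```text
t: 9.6
tool_pos: [0.4901, -0.2548, 0.3428]
tool_rot: [-2.038, -2.39, 0.0]
contact_force: [-0.2, 0.1, -1.4]
opening: 0.0228
grip_force: 30.6
```

Emit:
drive_tool --rows '[[[0, 0, 0], -0.139], [[0, 0, 0], -0.139], [[0, 0, 0], -0.139], [[0, 0, 0], -0.139], [[0, 0, 0], -0.139], [[0, 0, 0], -0.139], [[0, 0, 0], -0.139], [[0, 0, 0], -0.139], [[-0.004, 0.036, 0], 0], [[-0.004, 0.04, 0], 0]]'

```text
t: 10.6
tool_pos: [0.5206, -0.1848, 0.3427]
tool_rot: [-0.483, -3.103, -0.001]
contact_force: [1.6, 0.3, -1.4]
opening: 0.023
grip_force: 30.7
```

Emit:
drive_tool --rows '[[[-0.004, 0.04, 0], 0], [[-0.004, 0.04, 0], 0], [[-0.004, 0.04, 0], 0], [[-0.004, 0.04, 0], 0], [[-0.004, 0.04, 0], 0], [[-0.004, 0.04, 0], 0], [[-0.002, 0, 0.04], 0], [[0, 0, 0.04], 0], [[0, 0, 0], 0], [[0, 0, 0], 0]]'

```text
t: 11.6
tool_pos: [0.6172, 0.0362, 0.2627]
tool_rot: [-0.478, -3.102, 0.0]
contact_force: [-0.6, -0.3, -1.1]
opening: 0.0234
grip_force: 30.7
```

```bash
python3 - <<'E'
from h import *
from scipy.spatial.transform import Rotation as Ro
a=cam('top');b=cam('scene','s3.png')
o=ctrl.get_obs();print(o['tool_pos'],o['opening'],o['q'])
M=Ro.from_rotvec(o['tool_rot']).as_matrix();p=o['tool_pos']
print('yaw',np.arctan2(M[1,1],M[0,1]),'shift to bush',M.T@(np.array([.617,.0362,.055])-p))
print('pin tip pred px',proj(b,p-[0,0,.1175]),'collar bottom',proj(b,p-[0,0,.0785]),'bush',proj(b,[.617,.0362,.055]))
B=cv2.resize(b['image'][130:255,260:400],None,fx=4.5,fy=4.5,interpolation=cv2.INTER_CUBIC);cv2.imwrite('pics/B3.png',B)
E
```

```text
[0.61882823 0.03591411 0.26653465] 0.023246267666061377 [-6.20395458e-02  6.39233956e-02  1.66423326e+00  5.98048064e-05
  1.40954202e+00 -1.32663853e+00]
yaw 1.2645913800834534 shift to bush [ 0.00262562 -0.00048976  0.21152588]
pin tip pred px [326.85935489 203.99648665] collar bottom [327.04491267 193.8407612 ] bush [326.0616139  226.68566281]
```

View pics/B3.png

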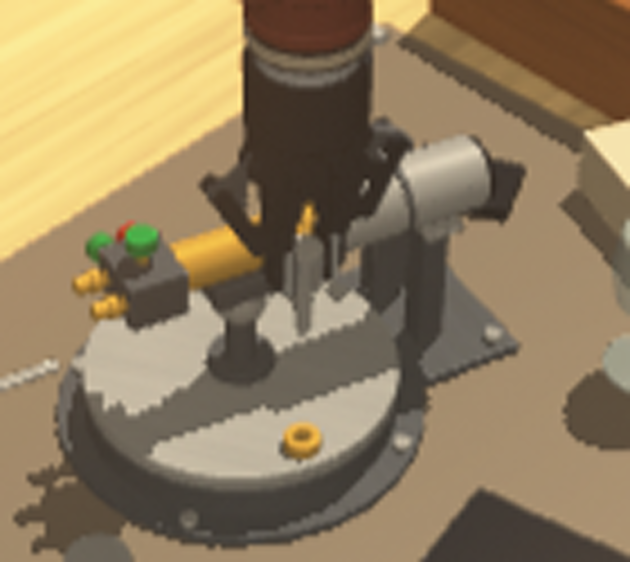

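The pin hangs with its tip at crop (303,333), as predicted, and the bush mouth is right below it at (303,439). Now a centroid of the brass ring for the fine correction.

```bash
python3 - <<'E'
from h import *
from scipy.spatial.transform import Rotation as Ro
T=cv2.imread('pics/top0.png');a=cam('top');b=cam('scene')
def cen(im,u,v,r=9):
    w=im[v-r:v+r+1,u-r:u+r+1];h=cv2.cvtColor(w,cv2.COLOR_BGR2HSV)
    m=((h[...,1]>110)&(h[...,0]<35)).astype(np.uint8)
    c=max(cv2.findContours(m,0,1)[0],key=cv2.contourArea);x,y,ww,hh=cv2.boundingRect(c);e=cv2.minEnclosingCircle(c)
    mm=cv2.moments(cv2.convexHull(c));return (mm['m10']/mm['m00']+u-r,mm['m01']/mm['m00']+v-r),(ww,hh)
ca,cb=cen(T,326,196),cen(b['image'],327,227);print(ca,cb)
print(onz(a,*ca[0],.055),onz(b,*cb[0],.053))
P=tri(a,ca[0],b,cb[0]);print(P)
for i in range(4):
    o=ctrl.get_obs();print(o['t'],o['tool_pos'])
    cam('top')
o=ctrl.get_obs()
M=Ro.from_rotvec(o['tool_rot']).as_matrix();print('shift',M.T@(P[0]-o['tool_pos']))
E
```

```text
((325.27272727272725, 196.010101010101), (9, 9)) ((326.5917602996255, 227.52059925093633), (8, 8))
[0.61698941 0.03596013 0.055     ] [0.61920898 0.03621758 0.053     ]
(array([0.6178648 , 0.03649463, 0.05176631]), np.float64(0.0016020317145034261))
11.8 [0.61899756 0.03584503 0.26713822]
11.85 [0.61883759 0.03589306 0.2668302 ]
11.9 [0.61863631 0.03591514 0.26639557]
11.95 [0.61843761 0.03597116 0.26587036]
shift [9.53840500e-04 1.79130597e-04 2.13620771e-01]
```

Emit:
drive_tool --rows '[[[-0.001, 0, 0.02], 0], [[0, 0, 0.025], 0], [[0, 0, 0.02], 0], [[0, 0, 0.012], 0], [[0, 0, 0.005], 0], [[0, 0, 0], 0], [[0, 0, 0], 0]]'

```text
t: 12.7
tool_pos: [0.6195, 0.0359, 0.1833]
tool_rot: [0.478, 3.103, 0.0]
contact_force: [0.5, 1.0, -1.2]
opening: 0.023
grip_force: 30.7
```

```bash
python3 - <<'E'
from h import *
from scipy.spatial.transform import Rotation as Ro
b=cam('scene');o=ctrl.get_obs();print(o['tool_pos'],o['contact_force'])
B=cv2.resize(b['image'][190:250,290:370],None,fx=7,fy=7,interpolation=cv2.INTER_CUBIC);cv2.imwrite('pics/B4.png',B)
print(proj(b,o['tool_pos']-[0,0,.1175]),proj(b,[.618,.0363,.055]))
E
```

```text
[0.61957712 0.03589056 0.18350118] [-0.09213504 -0.75065144 -0.88112924]
[326.66266392 224.57259106] [326.32665713 226.83540746]
```

View pics/B4.png

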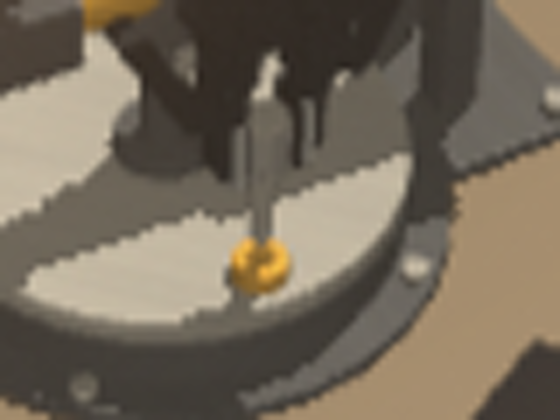

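The tip at crop (262,240) is centred over the bush (262,266). I'll shift 1.5 mm towards the robot and insert slowly.

Emit:
drive_tool --rows '[[[0.0015, 0, 0.003], 0], [[0, 0, 0.004], 0], [[0, 0, 0.004], 0], [[0, 0, 0.003], 0], [[0, 0, 0.003], 0], [[0, 0, 0], 0]]'

```text
t: 13.35
tool_pos: [0.6173, 0.0365, 0.1644]
tool_rot: [-0.478, -3.105, -0.001]
contact_force: [-0.3, 0.4, -2.2]
opening: 0.0229
grip_force: 30.7
```

Emit:
drive_tool --rows '[[[0, 0, 0.002], 0], [[0, 0, 0.003], 0], [[0, 0, 0.003], 0], [[0, 0, 0.002], 0], [[0, 0, 0], 0], [[0, 0, 0], 0]]'

```text
t: 13.95
tool_pos: [0.6172, 0.0363, 0.1545]
tool_rot: [-0.478, -3.104, 0.0]
contact_force: [0.7, 1.9, -2.3]
opening: 0.0229
grip_force: 30.7
```

Emit:
drive_tool --rows '[[[0, 0, 0], 0], [[0, 0, 0], 0], [[0, 0, 0], 0], [[0, 0, 0], 0], [[0, 0, 0], 0], [[0, 0, -0.02], 0], [[0, 0, -0.04], 0], [[0, 0, -0.04], 0], [[0, 0, -0.04], 0], [[0, 0, -0.03], 0]]' --jaw 0

```text
t: 14.95
tool_pos: [0.6177, 0.0363, 0.3284]
tool_rot: [0.478, 3.102, 0.0]
contact_force: [-0.1, 0.6, -0.1]
opening: 0.0854
grip_force: 0.0
```

Emit:
drive_tool --rows '[[[0.035, 0.02, 0], 0], [[0.035, 0.02, 0], 0], [[0.035, 0.02, 0], 0], [[0.04, 0.025, 0], 0], [[0, 0, 0], 0], [[0, 0, 0], 0]]' --jaw 1

```text
t: 15.55
tool_pos: [0.5041, 0.1617, 0.3252]
tool_rot: [0.475, 3.104, -0.0]
contact_force: [-0.3, 0.2, 0.0]
opening: 0.0002
grip_force: 0.0
```

```bash
python3 - <<'E'
from h import *
a=cam('top');b=cam('scene');o=ctrl.get_obs();print(o['tool_pos'])
s=np.array([.531,.0635,.0]);d=o['tool_pos']-s;print('u',d@[.3,.954,0],'v',d@[-.954,.3,0])
c=np.zeros((600,780,3),np.uint8);c[:360]=cv2.resize(a['image'][170:290,220:480],(780,360));c[360:,:390]=cv2.resize(b['image'][120:280,230:490],(390,240))
c[360:,390:]=cv2.resize(b['image'][185:245,290:387],(390,240));cv2.imwrite('pics/k5.png',c)
E
```

```text
[0.50502918 0.16066618 0.32503646]
u 0.08490528780211677 v 0.05392601653951502
```

View pics/k5.png

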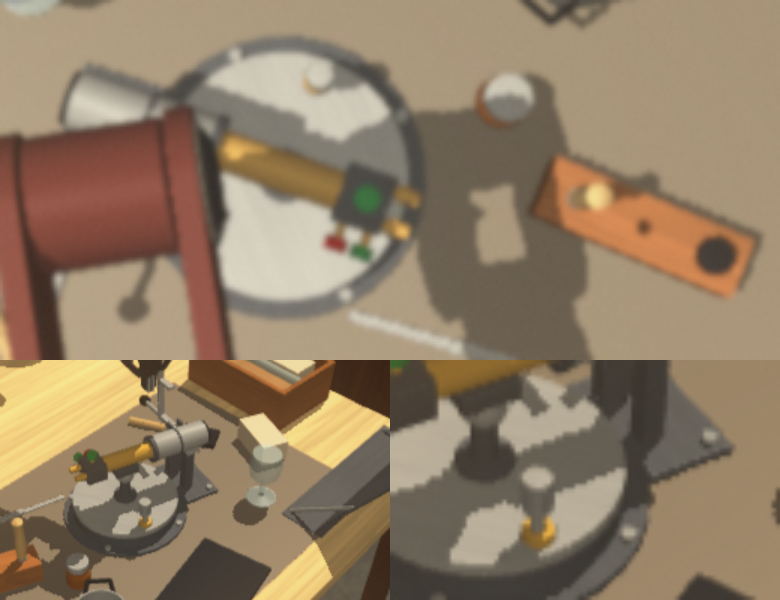

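The pin stands upright in the bush (crop (538,500)), and its block hole is empty. Descend beside the barrel and bring the finger near contact.

Emit:
drive_tool --rows '[[[0, 0, 0.03], 0], [[0, 0, 0.03], 0], [[0, 0, 0.03], 0], [[0, 0, 0.02], 0], [[0, 0, 0.007], 0], [[-0.005, 0, 0], 0], [[-0.004, 0, 0], 0], [[-0.003, 0, 0], 0], [[-0.003, 0, 0], 0], [[0, 0, 0], 0]]'

```text
t: 16.65
tool_pos: [0.5198, 0.1565, 0.2089]
tool_rot: [0.479, 3.103, 0.001]
contact_force: [-0.3, 0.5, -0.4]
opening: 0.0002
grip_force: 0.0
```

Emit:
drive_tool --rows '[[[-0.002, 0.001, 0], 0.03], [[-0.0026, 0.0011, 0], 0.03], [[-0.0026, 0.0011, 0], 0.03], [[-0.0026, 0.0011, 0], 0.03], [[-0.0026, 0.0011, 0], 0.03], [[-0.0026, 0.0011, 0], 0.03], [[0, 0, 0], 0]]'

```text
t: 17.35
tool_pos: [0.5358, 0.1569, 0.208]
tool_rot: [0.757, 3.048, -0.0]
contact_force: [-0.7, -0.2, -0.5]
opening: 0.0003
grip_force: 0.1
```

```bash
cat > st.py <<'E'
from h import *
from scipy.spatial.transform import Rotation as Ro
a=cam('top');b=cam('scene');o=ctrl.get_obs();p=o['tool_pos'];M=Ro.from_rotvec(o['tool_rot']).as_matrix()
yaw=np.arctan2(M[1,1],M[0,1]);d=(M.T@(np.array([.531,.0635,0])-p))
print('t',o['t'],'pos',p.round(4),'turned',1.265-yaw,'swivel in tool',d.round(4),'F',M.T@o['contact_force'])
def brass(im,u0,v0,u1,v1):
    h=cv2.cvtColor(im[v0:v1,u0:u1],cv2.COLOR_BGR2HSV);m=((h[...,1]>120)&(h[...,0]>12)&(h[...,0]<30)).astype(np.uint8)
    n,l,s,c=cv2.connectedComponentsWithStats(m);return [(c[i]+[u0,v0]).round(1).tolist()+[int(s[i,4])] for i in range(1,n) if s[i,4]>4]
cs=brass(b['image'],260,200,360,260);print(cs)
for c in cs:
    q=onz(b,c[0],c[1],.051)[:2]-[.531,.0635];print('r',np.hypot(*q).round(3),'theta',(-.306-np.arctan2(q[1],q[0])).round(3))
cv2.imwrite('pics/st.png',cv2.resize(b['image'][150:260,240:400],(640,440),interpolation=cv2.INTER_CUBIC))
E
python3 st.py
```

```text
t 17.45 pos [0.5355 0.1567 0.2078] turned 0.18005072881878403 swivel in tool [-0.0393 -0.0845  0.2078] F [ 0.02697252 -0.6684618  -0.23025369]
[[323.0, 229.2, 43]]
r 0.092 theta 0.123
```

Emit:
drive_tool --rows '[[[-0.0026, 0.0011, 0], 0.03], [[-0.0026, 0.0011, 0], 0.03], [[-0.0026, 0.0011, 0], 0.03], [[-0.0026, 0.0011, 0], 0.03], [[-0.0026, 0.0011, 0], 0.03], [[-0.0026, 0.0011, 0], 0.03], [[-0.0026, 0.0011, 0], 0.03], [[-0.0026, 0.0011, 0], 0.03], [[-0.0026, 0.0011, 0], 0.03], [[-0.0026, 0.0011, 0], 0.03]]'

```text
t: 18.45
tool_pos: [0.5629, 0.151, 0.2078]
tool_rot: [-1.206, -2.901, -0.001]
contact_force: [-0.6, 3.8, -1.2]
opening: 0.0002
grip_force: 1.6
```

```bash
python3 st.py
```

```text
t 18.55 pos [0.5632 0.1504 0.2081] turned 0.4810078035238202 swivel in tool [-0.0386 -0.0842  0.2081] F [0.67601295 0.63214489 0.90951876]
[[313.6, 230.4, 41]]
r 0.091 theta 0.434
```

Emit:
drive_tool --rows '[[[-0.0017, 0.0007, 0], 0.02], [[-0.0017, 0.0007, 0], 0.02], [[-0.0017, 0.0007, 0], 0.02], [[-0.0017, 0.0007, 0], 0.02], [[-0.0017, 0.0007, 0], 0.02], [[-0.0017, 0.0007, 0], 0.02], [[-0.0017, 0.0007, 0], 0.02]]'

```text
t: 19.25
tool_pos: [0.5745, 0.1452, 0.2081]
tool_rot: [1.405, 2.81, 0.001]
contact_force: [0.1, 3.9, 0.6]
opening: -0.0004
grip_force: 1.6
```

Emit:
drive_tool --rows '[[[-0.0013, 0.0006, 0], 0.015], [[-0.0013, 0.0006, 0], 0.015], [[-0.0013, 0.0006, 0], 0.015], [[-0.0013, 0.0006, 0], 0.015], [[-0.0013, 0.0006, 0], 0.015]]'

```text
t: 19.75
tool_pos: [0.5807, 0.1416, 0.2081]
tool_rot: [1.509, 2.755, 0.001]
contact_force: [0.7, 4.2, 0.3]
opening: 0.0003
grip_force: 1.6
```

```bash
python3 st.py
```

```text
t 19.85 pos [0.5807 0.1413 0.208 ] turned 0.6955528776070752 swivel in tool [-0.0386 -0.0837  0.208 ] F [ 1.33399769  0.70591473 -0.43238486]
[[307.2, 230.2, 44]]
r 0.091 theta 0.644
```

Emit:
drive_tool --rows '[[[-0.0013, 0.0006, 0], 0.015], [[-0.0013, 0.0006, 0], 0.015], [[-0.0013, 0.0006, 0], 0.015], [[-0.0013, 0.0006, 0], 0.015], [[-0.0013, 0.0006, 0], 0.015]]'

```text
t: 20.35
tool_pos: [0.5864, 0.1374, 0.208]
tool_rot: [-1.611, -2.697, 0.001]
contact_force: [-2.0, 3.5, 2.3]
opening: -0.0002
grip_force: 1.3
```

Emit:
drive_tool --rows '[[[-0.0013, 0.0006, 0], 0.015], [[-0.0013, 0.0006, 0], 0.015], [[-0.0013, 0.0006, 0], 0.015], [[-0.0013, 0.0006, 0], 0.015], [[-0.0013, 0.0006, 0], 0.015]]'

```text
t: 20.85
tool_pos: [0.5919, 0.1329, 0.2078]
tool_rot: [-1.711, -2.634, 0.001]
contact_force: [-1.9, 1.1, 1.3]
opening: -0.0002
grip_force: 1.2
```

Emit:
drive_tool --rows '[[[-0.0013, 0.0006, 0], 0.015], [[-0.0013, 0.0006, 0], 0.015], [[-0.0013, 0.0006, 0], 0.015], [[-0.0013, 0.0006, 0], 0.015], [[-0.0013, 0.0006, 0], 0.015]]'

```text
t: 21.35
tool_pos: [0.5971, 0.1281, 0.2077]
tool_rot: [-1.809, -2.568, 0.001]
contact_force: [-1.7, 2.7, 0.6]
opening: 0.0002
grip_force: 1.1
```

```bash
python3 st.py
```

```text
t 21.45 pos [0.5973 0.1279 0.2077] turned 0.9205904746282292 swivel in tool [-0.0381 -0.0842  0.2077] F [ 1.61604733 -0.61285412 -0.1348034 ]
[[300.7, 228.5, 39]]
r 0.09 theta 0.873
```

Emit:
drive_tool --rows '[[[-0.0013, 0.0006, 0], 0.015], [[-0.0013, 0.0006, 0], 0.015], [[-0.0013, 0.0006, 0], 0.015], [[-0.0013, 0.0006, 0], 0.015], [[-0.0013, 0.0006, 0], 0.015]]'

```text
t: 21.95
tool_pos: [0.602, 0.1229, 0.2077]
tool_rot: [-1.904, -2.499, 0.0]
contact_force: [-2.2, 1.7, 0.4]
opening: 0.0001
grip_force: 1.1
```

Emit:
drive_tool --rows '[[[-0.0013, 0.0006, 0], 0.015], [[-0.0013, 0.0006, 0], 0.015], [[-0.0013, 0.0006, 0], 0.015], [[-0.0013, 0.0006, 0], 0.015], [[-0.0013, 0.0006, 0], 0.015]]'

```text
t: 22.45
tool_pos: [0.6066, 0.1173, 0.2078]
tool_rot: [-1.996, -2.426, -0.0]
contact_force: [-1.2, 1.9, -1.4]
opening: -0.0002
grip_force: 1.1
```

Emit:
drive_tool --rows '[[[-0.0013, 0.0006, 0], 0.015], [[-0.0013, 0.0006, 0], 0.015], [[-0.0013, 0.0006, 0], 0.015], [[-0.0013, 0.0006, 0], 0.015], [[-0.0013, 0.0006, 0], 0.015]]'

```text
t: 22.95
tool_pos: [0.6106, 0.1114, 0.208]
tool_rot: [2.086, 2.349, 0.0]
contact_force: [-2.3, 2.3, -1.1]
opening: 0.0001
grip_force: 1.1
```

```bash
python3 st.py
```

```text
t 23.05 pos [0.6109 0.1111 0.2081] turned 1.1456095706218892 swivel in tool [-0.0377 -0.0852  0.208 ] F [ 1.45642031 -0.26455231  0.12773813]
[[294.6, 225.9, 44]]
r 0.089 theta 1.115
```

Emit:
drive_tool --rows '[[[-0.0013, 0.0006, 0], 0.015], [[-0.0013, 0.0006, 0], 0.015], [[-0.0013, 0.0006, 0], 0.015], [[-0.0013, 0.0006, 0], 0.015], [[-0.0013, 0.0006, 0], 0.015]]'

```text
t: 23.55
tool_pos: [0.6143, 0.1051, 0.2081]
tool_rot: [2.172, 2.269, 0.0]
contact_force: [-0.3, 2.1, -0.1]
opening: 0.0001
grip_force: 0.6
```

Emit:
drive_tool --rows '[[[-0.0013, 0.0006, 0], 0.015], [[-0.0013, 0.0006, 0], 0.015], [[-0.0013, 0.0006, 0], 0.015], [[-0.0013, 0.0006, 0], 0.015], [[-0.0013, 0.0006, 0], 0.015]]'

```text
t: 24.05
tool_pos: [0.6161, 0.1026, 0.2081]
tool_rot: [-2.249, -2.181, -0.006]
contact_force: [-6.6, 18.0, 4.2]
opening: 0.0002
grip_force: 8.7
```

```bash
python3 st.py
```

```text
t 24.15 pos [0.6161 0.1026 0.2081] turned 1.2949174716285707 swivel in tool [-0.0435 -0.0832  0.208 ] F [14.52167319 -5.58102491 -2.72703828]
[[292.5, 225.5, 24]]
r 0.092 theta 1.182
```

View pics/st.png

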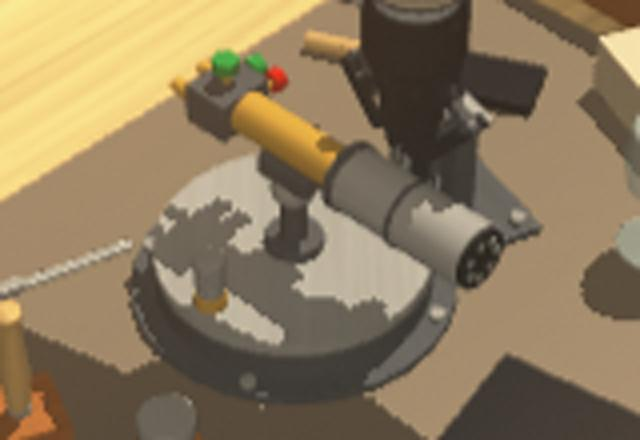

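Force rose to 18 N and motion stopped: the pin has dropped and locked, with the head now low on the bush (crop (210,275)). Back off and retreat.

Emit:
drive_tool --rows '[[[0.005, 0, 0], 0], [[0.01, 0, 0], 0], [[0.01, 0, 0], 0], [[0, 0, 0], 0], [[0, 0, -0.04], 0], [[0, 0, -0.04], 0], [[0, 0, -0.04], 0], [[0, 0, -0.04], 0], [[0, 0, -0.03], 0], [[0, 0, 0], 0]]'

```text
t: 25.15
tool_pos: [0.6195, 0.1236, 0.4051]
tool_rot: [2.249, 2.182, 0.013]
contact_force: [0.1, 0.4, 0.1]
opening: 0.0
grip_force: 0.0
```

Emit:
drive_tool --rows '[[[0.045, 0, 0], 0], [[0.045, 0, 0], 0], [[0.045, 0, 0], 0], [[0.045, 0, 0], 0], [[0.045, 0, 0], 0], [[0.045, 0, 0], 0], [[0, 0, 0], 0]]'

```text
t: 25.85
tool_pos: [0.6249, 0.3984, 0.3946]
tool_rot: [-2.247, -2.192, 0.004]
contact_force: [-0.5, -0.5, -0.1]
opening: -0.0
grip_force: 0.0
```

```bash
python3 st.py; python3 - <<'E'
from h import *
th=-.306-1.215
a=cam('top','t9.png');b=cam('scene','s9.png')
def grey(im,c,r=14):
    u,v=np.round(c).astype(int);w=im[v-r:v+r+1,u-r:u+r+1]
    return w
for th in(1.18,1.21,1.25):
    q=np.array([.531+.09*np.cos(-.306-th),.0635+.09*np.sin(-.306-th)])
    print(th,'bush px',proj(b,[*q,.053]).round(1),'head top if home',proj(b,[*q,.091]).round(1),'if blank',proj(b,[*q,.107]).round(1),'top view',proj(a,[*q,.091]).round(1))
g=cv2.cvtColor(b['image'],cv2.COLOR_BGR2HSV)
for v in range(198,232,1):print(v,' '.join('%3d/%3d'%(g[v,u,2],g[v,u,1]) for u in range(284,302,2)))
E
```

```text
t 25.95 pos [0.6258 0.3944 0.3956] turned 1.2935821576250537 swivel in tool [-0.3327 -0.0845  0.3965] F [-0.97896305  0.6847008   0.16630837]
[[292.7, 225.8, 26]]
r 0.092 theta 1.168
1.18 bush px [292.9 224.7] head top if home [292.5 215.7] if blank [292.3 211.8] top view [349.4 225.2]
1.21 bush px [292.2 224.3] head top if home [291.8 215.3] if blank [291.6 211.4] top view [349.5 226.2]
1.25 bush px [291.4 223.8] head top if home [290.9 214.7] if blank [290.8 210.8] top view [349.5 227.6]
198 174/ 60 186/ 45 186/ 45 188/ 43 189/ 45 185/ 45 186/ 45 185/ 45 186/ 45
199 186/ 48 187/ 46 186/ 45 188/ 43 188/ 43 185/ 45 186/ 45 184/ 44 186/ 44
200 133/ 48 132/ 50 137/ 48 188/ 43 134/ 48 131/ 49 136/ 49 185/ 44 186/ 44
201 107/ 55 105/ 53 108/ 52 133/ 46 106/ 51 105/ 53 108/ 54 184/ 46 186/ 44
202 106/ 53 105/ 53 106/ 53 107/ 52 106/ 53 105/ 53 105/ 51 130/ 47 185/ 44
203 106/ 53 105/ 53 105/ 53 107/ 50 106/ 53 104/ 51 105/ 51 104/ 51 131/ 49
204 105/ 56 105/ 53 106/ 55 107/ 52 105/ 51 104/ 51 105/ 53 104/ 54 105/ 53
205 104/ 51 104/ 56 105/ 51 106/ 51 105/ 51 104/ 51 104/ 51 103/ 54 104/ 
[... 1278 characters left out ...]
 101/ 45 102/ 48
223 100/ 46 100/ 51  97/ 71 100/ 48 102/ 48  96/ 48 104/130 100/ 48 101/ 45
224 100/ 48 100/ 48  96/ 80 102/ 98 104/ 47  97/ 53 170/174 100/ 48 101/ 48
225 130/ 45 164/ 45  94/ 76 125/161 116/121 122/146 134/169  99/ 44 101/ 48
226 107/ 48 176/ 43  99/ 59 124/171 127/167 126/170 112/155  99/ 46 101/ 48
227  92/ 50 123/ 46 100/ 51 122/171 129/172 124/173 152/ 70 164/ 42 163/ 45
228  80/ 51  94/ 52  99/ 46 108/ 80 118/132 118/ 95 176/ 46 180/ 41 182/ 45
229  65/ 55  93/ 49  97/ 47 102/ 50 104/ 69 170/ 48 181/ 42 181/ 42 184/ 46
230  59/ 56  75/ 51  96/ 48  99/ 46 101/ 50 183/ 42 180/ 43 180/ 43 183/ 45
231  59/ 56  62/ 49  90/ 45  98/ 49 118/ 48 183/ 42 180/ 41 180/ 41 183/ 45
```

```bash
python3 - <<'E'
from h import *
b=cam('scene');c=-np.array(b['R']).T@b['t']
im=b['image'][...,2].astype(float)
q=np.array([.531+.09*np.cos(-.306-1.2),.0635+.09*np.sin(-.306-1.2)])
n=(c[:2]-q)/np.linalg.norm(c[:2]-q)
def rng(z):return proj(b,[*(q-n*.012),z])[1],proj(b,[*(q+n*.012),z])[1]
print('home',rng(.0905),'6mm high',rng(.0965),'blank',rng(.1065))
print('bush bottom front',proj(b,[*(q+n*.013),.045]),'mouth front',proj(b,[*(q+n*.013),.055]))
# reference: same pin before, from block: empty; subpixel rows at cols 290..294
for u in range(289,296):
    col=im[208:222,u];hi=col.max();k=(col-103)/(hi-103);r=np.arange(208,222)
    # brightness area -> extent
    m=np.clip(k,0,1);print(u,'top',round(214-m[:7].sum()+.0-.5,2),'bot',round(213.5+m[6:].sum(),2))
h=cv2.cvtColor(b['image'],cv2.COLOR_BGR2HSV)[...,1]
for u in(290,291,292,293,294,295):print(u,h[220:232,u])
s=cv2.imread('pics/scene0.png')
hs=cv2.cvtColor(s,cv2.COLOR_BGR2HSV)[...,1]
q0=np.array([.618,.0363]);n0=(c[:2]-q0)/np.linalg.norm(c[:2]-q0)
print('start bush pred bottom',proj(b,[*(q0+n0*.013),.045]),'back top',proj(b,[*(q0-n0*.013),.055]))
for u in(325,326,327,328):print(u,hs[220:236,u])
E
```

```text
home (np.float64(212.72741568754802), np.float64(218.37105890658756)) 6mm high (np.float64(211.27029806859773), np.float64(216.91150383934644)) blank (np.float64(208.8243504765322), np.float64(214.46125140122658))
bush bottom front [292.67480195 229.42643129] mouth front [292.56797109 227.08645454]
289 top 212.08 bot 215.97
290 top 211.25 bot 216.77
291 top 210.97 bot 216.98
292 top 210.73 bot 217.1
293 top 211.04 bot 217.2
294 top 211.02 bot 216.77
295 top 211.49 bot 216.3
290 [ 47  47  47  48  98 163 170 171  81  48  46  47]
291 [ 43  43  44  47  46 139 171 172 107  58  48  46]
292 [ 43  46  45  45  49 119 165 172 130  68  50  47]
293 [ 43  44  44  46  45 122 164 169 130  64  49  47]
294 [ 43  44  46  48  53 146 170 169  95  48  44  43]
295 [ 48  48  52  56 115 161 171 154  53  42  42  44]
start bush pred bottom [326.22802083 232.29895093] back top [326.38233427 223.75140548]
325 [ 44  42  42  46 144 182 177 175 181 178 170 149  52  43  44  43]
326 [ 43  43  42  71 154 177 169 167 180 180 173 153  68  42  43  44]
327 [ 46  45  43  72 155 178 170 170 182 181 175 170  53  42  43  44]
328 [ 45  42  42  70 151 178 172 173 182 181 173 145  50  41  42  46]
```

```bash
python3 - <<'E'
from h import *
s=cv2.cvtColor(cv2.imread('pics/t9.png'),cv2.COLOR_BGR2GRAY)[274:287,228:241]; print(s.min(),s.max(),np.argwhere(s<70).mean(0)+[274,228] if (s<70).any() else None)
b=cam('scene');B=proj(b,[.531+.3*.15-.954*.186,.0635+.954*.15+.3*.186,.13]).round().astype(int);g=cv2.cvtColor(b['image'],cv2.COLOR_BGR2GRAY)
print(B,g[B[1]-6:B[1]+7:2,B[0]-8:B[0]+9:2])
E
```

```text
54 192 [280.13953488 233.93023256]
[326 144] [[215 210 212 214 212 206 204 210 166]
 [210 212 212 208 203 208 212 210 202]
 [212 211 204 204 211 210 210 200 150]
 [205 198 202  79  59  89 176 134 132]
 [201 209 175  54  57  55  95 135 131]
 [210 210 199  51  57 148 143 134 132]
 [207 178 143 120  78 103 143 157 132]]
```

The keeper ball is still thrown back and the pin sits home, so I'm handing in.

```bash
python3 -c "
from station import ctrl
print(ctrl.finish_job())"
```

```text
the job is handed in; nothing more can be done
None
```

The job is handed in: the keeper is thrown back, and the torch is locked at about 1.2 rad with the pin measured fully home in the bushing. The hand-in call returned no verdict.

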